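# Slide the glass scale off its parking block and load it on the projector stage

## Task

The thin glass scale plate lies flush in the pocket of the granite parking block, so it cannot be gripped there: press it lightly from above and slide it towards the open front edge until its end overhangs. Then grip the overhanging end, lift the plate off, lay it flat on the projector stage between the two black rails with its far end touching the red end stop, and let go. The plate is brittle glass: never press it hard (more than about 20 N) against the block or the stage, do not drop it, and leave the other things on the bench where they are.

Things in the scene. Friction and masses are not known exactly. Their poses are not given: they have to be found in the camera images.
- plate: the pale green glass scale plate, 120 x 50 mm and 3 mm thick, 40 to 65 g, with black etched lines across it and a brass band at each end. Origin: centre of its underside. x along its 120 mm length, z up through its thickness. The two ends are alike. It slides on the block by friction only, and fingertips pressed on it lightly may slip a few mm.
- bed: fixed black granite parking block, 150 (x) x 130 (y) x 50 mm, on levelling feet of varying height (origin 8 to 18 mm above the table). Origin: centre of the granite's underside. A pocket in its top holds the plate lengthwise along x; white strips 3 mm thick bound it on both sides and at the back, flush with the plate's top face. It is open at the front edge, x = -75 mm, above a plain vertical face.
- bed_edge (a point): middle of the pocket floor's open front edge (block frame: x = -75, y = 0, z = 50 mm); axes as the block: -x points outward over the edge, z up. From here the pocket runs 139 mm along +x and is 56 mm wide (y from -28 to 28). At the start the plate's front end lies 8 to 19 mm inside this edge and its back end at most 11 mm from the back strip.
- stage: fixed grey projector stage fixture, 110 mm wide (y), 90 mm long (x from -35 to 55), top face 60 mm above the origin, on levelling feet of varying height (origin 8 to 18 mm above the table). Origin: on the underside. Its top carries a flush glass window, two black rails along x and a red end stop across the back. The front edge (x = -35) is open. A steel knob stands out 20 mm from each side.
- stage_seat (a point): where the centre of the plate's underside lies when home (stage frame: x = -10, y = 0, z = 60 mm); axes as the stage: +x towards the end stop, z up. The rails are 6 mm high, 56 mm apart inside, and run from x = -20 to 60 from here; the stop, 6 mm high, has its face at x = 60. A plate at home overhangs the stage's front edge by 35 mm, with free room below for fingers.
- ring_gauge: bystander: steel ring gauge, 48 mm across, 18 mm high; origin: centre of its underside
- loupe: bystander: black eye loupe, 42 mm across, 40 mm high; origin: centre of its underside
- vblock: bystander: steel V-block, 50 x 45 x 38 mm high; origin: centre of its underside
- gauge_case: bystander: wooden gauge case, 60 x 100 x 30 mm high; origin: centre of its underside
Things that resemble listed ones, but are neither listed nor needed, are in the scene too. What is shaped like the plate but blue, orange or pink is not meant.

How it is judged:
By the outcome, as a careful person would: the job done as asked, in the order asked, and still so for the second after the job is handed in, with the robot touching nothing.
It also fails if it takes over 72 s, if anything falls off the work surface, if the arm or the gripper's body presses on something with over 40 N, if the wrist force passes 120 N, or if a joint passes its speed limit or range.

## Robot

A 6-joint arm with a two-finger parallel gripper is mounted at the origin on the work surface. World frame = base frame: x ahead of the robot, y to its left, z up, the work surface at z = 0. Lengths are in mm, angles in rad, forces in N, time in s.
With the tool pointing down it reaches from about 350 to 775 mm from the base axis. Payload 7.3 kg.
Tool frame: the origin (TCP) lies at the very end of the fingers, on their centre line; the grasp point (between the pads) lies 19 mm behind it (bot.grasp_offset is the distance from the TCP to the grasp point, in mm); z points along the fingers, y is the direction in which the jaws open and shut (so a half turn about z gives the same grasp; the last joint's range is limited). The gripper opens to 92 mm and grips with 3 to 60 N. Pads are 19 mm wide; open, the fingers measure 130 mm over their backs; the gripper's body (75 mm by 190 mm) begins 47 mm behind the grasp point.
Start: joints at [-0.146, 0.342, 1.524, -0, 1.275, -0.146], TCP at [525.019, 0.019, 226.741] pointing down, gripper open.
Joint ranges: [-2.53, 2.53], [-0.77, 2.02], [0.04, 2.7], [-1, 4.14], [0.28, 2.66], [-3.11, 3.11]. Speed limits (rad/s): [2.57, 2.57, 3.14, 3.14, 3.14, 3.14].

## Interface

Orientations are given as [roll, pitch, yaw] about the fixed x, y, z axes, in that order (R = Rz(yaw) Ry(pitch) Rx(roll)).
In Python, from plant import bot gives the robot as it stands.
- The arm moves only by the tool servo_tool, never from a script. Its arguments are lists of equal length, an entry for each row: "angular": the turn, a rotation vector about the world's x, y, z in degrees, a list of three; "slide": the shift along the world's x, y, z in mm, a list of three; "grip": the opening, from -1 (shut) to 1 (fully open), so that 0 is half open. In form: {"angular": [[ax, ay, az], ...], "slide": [[dx, dy, dz], ...], "grip": [grip, ...]}. A call has 1 to 10 rows; each row is the pose to reach, as a shift and turn from the pose commanded when the call began; what a row does not reach only later rows make up. A row lasts 1/12 s, in which the tool goes at most 41.7 mm and 7.16 degrees, less where a joint would pass 70% of its speed; a pose out of reach is approached as far as the arm can. A call with a gripper value outside its range is refused whole. The fingers move at their own pace and stop on an object; the grip force is fixed at half the most. Time passes only in rows, so rows that repeat a pose let the fingers close. It gives the time, the measured TCP pose, the force and the opening at its end, in the units of the state.
- bot.get_obs(): the state, without advancing time (a new reading comes with each control period).
- bot.capture(name): name is "scene" or "side" or "wrist"; returns a dict with "img" (480x640x3 uint8, blue, green, red), "range_z" (480x640 float32, mm along the optical axis (not along the pixel's ray), 0 where there is no reading), "fov_y" (degrees; the focal length in pixels is half the picture's height over the tangent of half this angle, whatever the lens; pixels are square), "cx", "cy" (the principal point, pixels), "R" (3x3) and "t" (3): a world point X has camera coordinates R X + t; the wrist camera has in their place "T_tool_cam" (4x4, takes a point from camera to tool coordinates, whose origin is the TCP and whose axes are the flange's). Camera axes: x right, y down, z forward; pixel columns grow to the right and rows downward; lengths in mm; the calibration is good to about 2 mm. A picture is of the moment at which its call begins: read the wrist's pose just before it.
- bot.close_job(): hands the job in, once; it reports no verdict.
The state is a dict: "time": time; "joint_positions": joint angles; "dq": joint speeds; "tau": joint torques, N m; "tool_pos": TCP position; "tcp_rot": TCP orientation; "contact_force": force on the tool from outside, world axes, zero at the start; "moment": the same for the moment, N m; "grip_width": finger opening in mm.
Only numpy, scipy, OpenCV 4.12 (cv2) and the standard library are available. Lean on these libraries where they do the work, as an engineer would, in place of code of your own. Each camera call takes 0.05 s, during which the arm holds its last target.

## Working session

There is one attempt and no reset: what is moved stays moved. The work goes in short steps, Python scripts to look and compute and a tool call to move; the robot and the scene stay as the last step left them, time stands still between calls to the robot, and variables do not carry over. Pictures are saved under pics/ and viewed, and the job is handed in when it is done.

Besides the shell and the picture viewer there is one more tool, called after ">>>" by a JSON object that holds its "fn" and its "kwargs". servo_tool: Moves the arm, as the interface text tells. Its arguments: {"type":"object","properties":{"angular":{"type":"array","items":{"type":"array","items":{"type":"number"}}},"slide":{"type":"array","items":{"type":"array","items":{"type":"number"}}},"grip":{"type":"array","items":{"type":"number"}}},"required":["angular","slide","grip"]}

```bash
ls; mkdir -p pics; cat > h.py <<'E'
import numpy as np, cv2
from scipy.spatial.transform import Rotation as Ro
from plant import bot
def cap(n):
    o=bot.get_obs(); c=bot.capture(n); f=240/np.tan(np.radians(c["fov_y"])/2)
    if "R" in c: R=np.array(c["R"]);t=np.array(c["t"]); Rwc=R.T; o_=-R.T@t
    else:
        T=np.array(c["T_tool_cam"]); Rt=Ro.from_euler('xyz',o["tcp_rot"]).as_matrix()
        Rwc=Rt@T[:3,:3]; o_=Rt@T[:3,3]+np.array(o["tool_pos"])
    return dict(img=c["img"],z=c["range_z"],f=f,cx=c["cx"],cy=c["cy"],Rwc=Rwc,o=o_)
def ray(c,u,v): return c["Rwc"]@np.array([(u-c["cx"])/c["f"],(v-c["cy"])/c["f"],1.])
def onplane(c,u,v,z): d=ray(c,u,v); return c["o"]+d*(z-c["o"][2])/d[2]
def cloud(c):
    v,u=np.mgrid[:480,:640]; z=c["z"]
    P=np.stack([(u-c["cx"])/c["f"]*z,(v-c["cy"])/c["f"]*z,z],-1)
    return P@c["Rwc"].T+c["o"]
def proj(c,X): p=c["Rwc"].T@(np.array(X)-c["o"]); return c["f"]*p[0]/p[2]+c["cx"],c["f"]*p[1]/p[2]+c["cy"]
import pickle
def save(c,n): pickle.dump(c,open(n+'.pkl','wb')); cv2.imwrite('pics/'+n+'.png',c["img"])
def load(n): return pickle.load(open(n+'.pkl','rb'))
E
python3 - <<'E'
from h import *
for n in ("scene","side","wrist"):
    c=cap(n); save(c,n+"0"); print(n,c["o"],c["f"],(c["z"]>0).mean())
print(bot.get_obs())
E
```

```text
pics
scene [1183.45129067   36.01114911  779.6868409 ] 452.51031819956995 0.996005859375
side [ 362.08994781 -571.18728545  698.76900533] 529.2115674049584 0.9962434895833333
wrist [523.25010015  74.20537685 383.44538554] 339.08733474017635 0.9961393229166666
{'time': 0.15, 'joint_positions': array([-1.46024147e-01,  3.42554789e-01,  1.52476404e+00, -2.30032617e-05,
        1.27538424e+00, -1.46002996e-01]), 'dq': array([-0.00023896, -0.00295101, -0.00065149,  0.0004527 , -0.00095326,
        0.00203967]), 'tau': array([ 7.52666965e-04, -4.31470585e+01, -2.44352603e+01,  7.18239485e-02,
        5.38185902e-02, -1.32920518e-04]), 'tool_pos': array([5.24713936e+02, 4.45778925e-02, 2.26220415e+02]), 'tcp_rot': array([-3.14049086e+00, -1.39782762e-04,  1.57078181e+00]), 'contact_force': array([ 0.33432086,  0.06493182, -0.37835941]), 'moment': array([0.02119873, 0.00248705, 0.03430823]), 'grip_width': 92.15553039321081}
```

View pics/scene0.png

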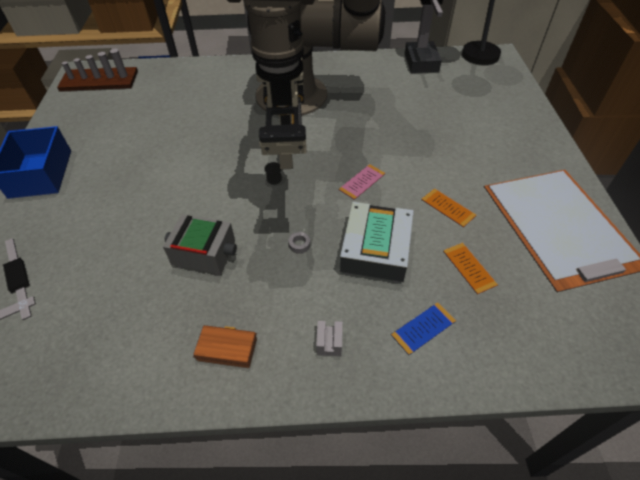

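View pics/side0.png

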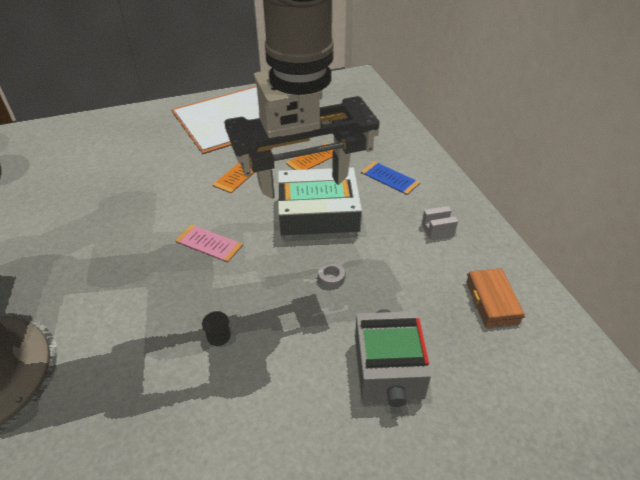

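View pics/wrist0.png

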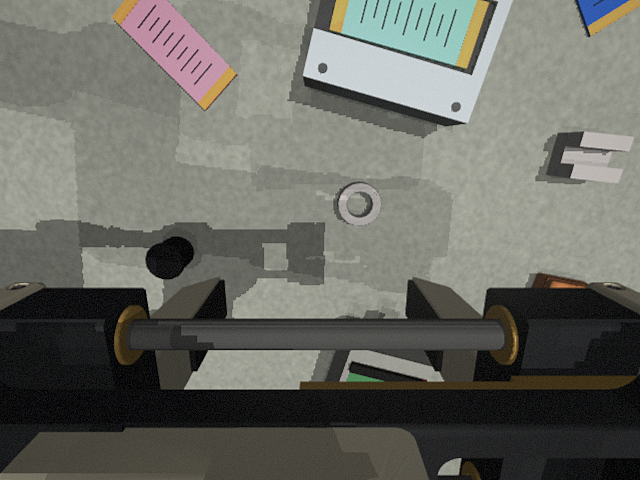

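The pale green plate is at about (378,232) in the scene view and (318,190) in the side view, in the white-topped block. Lookalikes, by scene pixel:
- Pink plate: (362,181)
- Orange plates: (448,207) and (470,267)
- Blue plate: (423,328)
- Dark green stage window: (198,236)

I choose the pale green one and check it in a close crop.

```bash
python3 - <<'E'
from h import *
a=load("scene0")["img"]; b=load("side0")["img"]
A=cv2.resize(a[195:285,330:420],(400,400),interpolation=cv2.INTER_CUBIC)
B=cv2.resize(b[155:245,270:370],(400,400),interpolation=cv2.INTER_CUBIC)
C=cv2.resize(a[205:285,155:245],(400,300),interpolation=cv2.INTER_CUBIC)
D=cv2.resize(b[300:410,340:440],(400,300),interpolation=cv2.INTER_CUBIC)
im=np.vstack([np.hstack([A,B])[:, :],np.hstack([C,D])]); cv2.imwrite('pics/crop.png',cv2.resize(im,(686,600)))
for n in("scene0","side0"):
    c=load(n);P=cloud(c);h=cv2.cvtColor(c["img"],cv2.COLOR_BGR2HSV)
    for nm,lo,hi,zm in(("mint",(70,60,100),(95,160,255),45),("dkgreen",(50,100,40),(75,255,190),40),("red",(0,150,80),(8,255,255),40)):
        m=cv2.inRange(h,lo,hi)>0; m&=P[...,2]>zm; m&=P[...,2]<110
        q=P[m]; 
        if len(q)<20: print(n,nm,len(q)); continue
        print(n,nm,len(q),np.median(q,0),cv2.minAreaRect(q[:,:2].astype(np.float32)))
E
```

```text
scene0 mint 909 [598.7440992  174.49740704  68.35649913] ((595.9141845703125, 175.0653076171875), (52.02393341064453, 100.11209869384766), 76.2695541381836)
scene0 dkgreen 628 [ 588.11205638 -192.27589864   75.53605189] ((587.0419311523438, -190.7670440673828), (52.96619415283203, 71.36273956298828), 74.40733337402344)
scene0 red 108 [ 628.96399434 -204.41260395   80.54742922] ((627.9110107421875, -204.17080688476562), (74.9356460571289, 8.761597633361816), 73.3255386352539)
side0 mint 849 [597.52898413 173.71673496  67.11739622] ((598.8956909179688, 175.59783935546875), (54.271034240722656, 96.15829467773438), 75.1322250366211)
side0 dkgreen 662 [ 587.85656735 -193.05065894   73.63941185] ((590.9907836914062, -192.14048767089844), (47.17162322998047, 73.97235107421875), 75.08776092529297)
side0 red 159 [ 629.75666749 -205.83768622   78.91412816] ((630.222900390625, -203.2337646484375), (76.16099548339844, 5.095157623291016), 73.77924346923828)
```

View pics/crop.png

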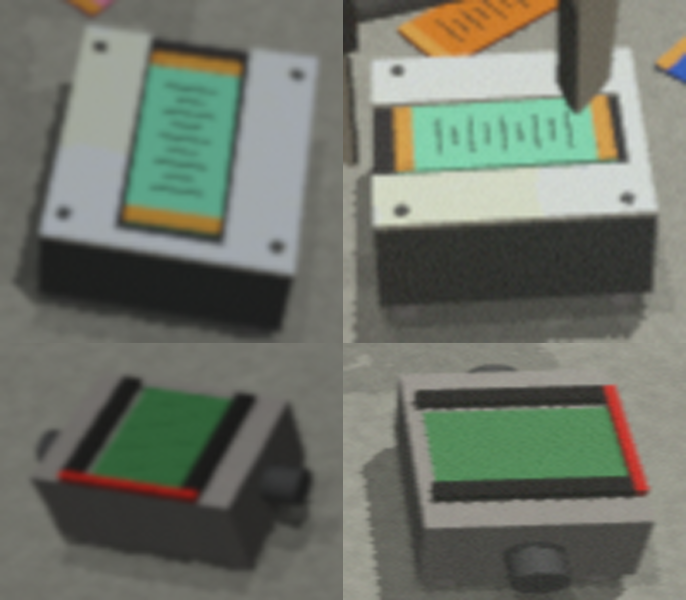

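The crop confirms the pale green plate, with brass ends and etched lines, in the pocket. The pocket is open towards the robot. The stage's red stop is on its far side, and both fixtures are yawed about -15°. Next I turn the jaws across the plate and look closer.

>>> {"fn": "servo_tool", "kwargs": {"angular": [[0,0,7],[0,0,14],[0,0,21],[0,0,28],[0,0,35],[0,0,42],[0,0,49],[0,0,56],[0,0,63],[0,0,70]], "slide": [[15,15,0],[30,30,0],[50,50,0],[70,70,0],[90,90,0],[105,110,0],[120,130,-10],[135,150,-20],[145,155,-30],[145,155,-30]], "grip": [-1,-1,-1,-1,-1,-1,-1,-1,-1,-1]}}

```text
time: 0.98
tool_pos: [670.1, 156.8, 192.9]
tcp_rot: [-3.14, -0.004, 2.801]
contact_force: [-0.2, -0.7, -0.7]
grip_width: 29.7
```

>>> {"fn": "servo_tool", "kwargs": {"angular": [[0,0,5],[0,0,5],[0,0,5]], "slide": [[0,0,0],[0,0,0],[0,0,0]], "grip": [-1,-1,-1]}}

```text
time: 1.23
tool_pos: [669.9, 155.0, 196.3]
tcp_rot: [-3.141, -0.001, 2.877]
contact_force: [-0.6, -0.0, 0.7]
grip_width: 9.7
```

```bash
python3 - <<'E'
from h import *
c=cap("wrist"); save(c,"wrist1"); o=bot.get_obs(); print(o["time"],o["tool_pos"],o["tcp_rot"],o["contact_force"],o["grip_width"],c["o"])
E
```

```text
1.2833 [669.93404466 154.93322334 196.60359883] [-3.14156758e+00 -2.79203276e-04  2.87673821e+00] [-0.77238721  0.17099912  0.34617878] 5.827170902346467 [596.42842824 174.15006592 353.68788233]
```

View pics/wrist1.png

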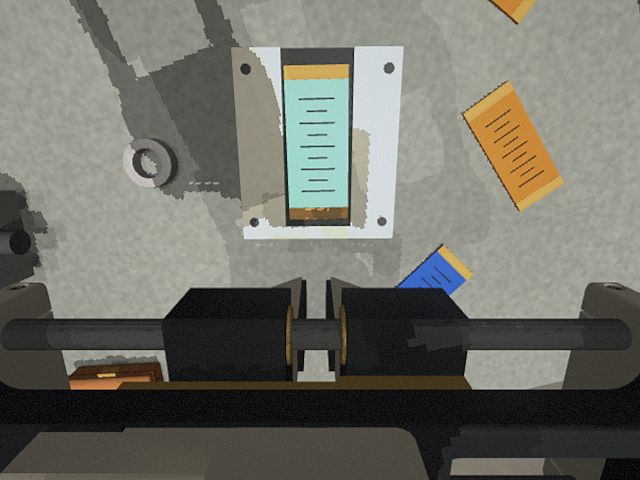

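The wrist view shows the plate from its front end at (317,66) to its back end at (320,219). The pocket's front edge is at row 47 and the back strip is at about row 227.

```bash
python3 - <<'E'
from h import *
c=load("wrist1");P=cloud(c);h=cv2.cvtColor(c["img"],cv2.COLOR_BGR2HSV)
roi=np.zeros((480,640),bool); roi[30:250,225:410]=1
zt=np.median(P[...,2][90:190,295:340]); print("plate top",zt)
def re(m,z,nm):
    m=cv2.morphologyEx((m&roi).astype(np.uint8),cv2.MORPH_OPEN,np.ones((3,3)))
    cs,_=cv2.findContours(m,cv2.RETR_EXTERNAL,cv2.CHAIN_APPROX_NONE); k=max(cs,key=cv2.contourArea).reshape(-1,2)
    q=np.array([onplane(c,u,v,z)[:2] for u,v in k],np.float32); r=cv2.minAreaRect(q); print(nm,r); print(cv2.boxPoints(r).round(1).tolist())
mint=cv2.inRange(h,(70,40,80),(95,255,255))>0; br=cv2.inRange(h,(8,80,50),(28,255,255))>0
re(mint,zt,"mint"); 
m=mint|br; m=cv2.morphologyEx(m.astype(np.uint8),cv2.MORPH_CLOSE,np.ones((7,7)))>0
re(m,zt,"plate")
blk=(P[...,2]>zt-12)&(P[...,2]<zt+8); re(blk,zt,"block top")
for s in((60,240),(210,240),(230,390),(150,390),(52,317),(223,322)): 
    print(s,P[s[0],s[1]])
# stage from side+scene: corners
E
```

```text
plate top 67.30795950842398
mint ((598.0889282226562, 174.87387084960938), (50.814613342285156, 99.9033432006836), 76.07638549804688)
[[543.5, 162.1999969482422], [640.5, 138.1999969482422], [652.7000122070312, 187.5], [555.7000122070312, 211.60000610351562]]
plate ((597.7880249023438, 174.759033203125), (50.7818489074707, 120.85122680664062), 76.31102752685547)
[[533.0999755859375, 164.39999389648438], [650.5, 135.8000030517578], [662.5, 185.10000610351562], [545.0999755859375, 213.6999969482422]]
block top ((600.1675415039062, 174.33538818359375), (129.97940063476562, 149.7102813720703), 75.2413330078125)
[[511.20001220703125, 130.60000610351562], [656.0, 92.4000015258789], [689.0999755859375, 218.10000610351562], [544.2999877929688, 256.29998779296875]]
(60, 240) [521.73582975 134.76107485  67.83035687]
(210, 240) [ 6.39737223e+02  7.94966873e+01 -5.81642919e-01]
(230, 390) [682.41854749 218.06254742  66.59658181]
(150, 390) [616.37952296 231.81048311  66.06236679]
(52, 317) [530.99243747 192.88881129  64.56499301]
(223, 322) [661.44969974 162.31418425  64.17530894]
```

Sizes fit: the plate measures 121x51 and the block 130x150. Plate top is at z≈67, block yaw is -14.8°, and the plate's front end is about 12 mm inside the edge. I go above the plate behind its centre, then press down gently.

>>> {"fn": "servo_tool", "kwargs": {"angular": [[0,0,0.3],[0,0,0.3],[0,0,0.3],[0,0,0.3],[0,0,0.3],[0,0,0.3]], "slide": [[-20,6,-20],[-40,11,-55],[-48,14,-90],[-48,14,-116],[-48,14,-119],[-48,14,-119]], "grip": [-1,-1,-1,-1,-1,-1]}}

```text
time: 1.78
tool_pos: [621.3, 168.7, 76.8]
tcp_rot: [-3.141, -0.003, 2.883]
contact_force: [0.5, -0.5, 0.3]
grip_width: 0.4
```

>>> {"fn": "servo_tool", "kwargs": {"angular": [[0,0,0],[0,0,0],[0,0,0]], "slide": [[0,0,-3],[0,0,-5],[0,0,-5]], "grip": [-1,-1,-1]}}

```text
time: 2.03
tool_pos: [623.1, 169.0, 74.2]
tcp_rot: [3.14, 0.003, 2.884]
contact_force: [1.0, 0.8, 0.2]
grip_width: 0.3
```

>>> {"fn": "servo_tool", "kwargs": {"angular": [[0,0,0],[0,0,0],[0,0,0]], "slide": [[0,0,0],[0,0,0],[0,0,0]], "grip": [-1,-1,-1]}}

```text
time: 2.28
tool_pos: [622.4, 169.0, 73.4]
tcp_rot: [3.141, 0.001, 2.885]
contact_force: [-0.3, 0.1, -0.2]
grip_width: 0.6
```

>>> {"fn": "servo_tool", "kwargs": {"angular": [[0,0,0],[0,0,0],[0,0,0]], "slide": [[0,0,-1],[0,0,-2],[0,0,-2]], "grip": [-1,-1,-1]}}

```text
time: 2.53
tool_pos: [621.9, 169.0, 70.5]
tcp_rot: [-3.142, -0.0, 2.885]
contact_force: [-0.7, -0.2, -0.8]
grip_width: 0.0
```

>>> {"fn": "servo_tool", "kwargs": {"angular": [[0,0,0],[0,0,0],[0,0,0],[0,0,0]], "slide": [[0,0,-1],[0,0,-2],[0,0,-2],[0,0,-2]], "grip": [-1,-1,-1,-1]}}

```text
time: 2.87
tool_pos: [621.9, 169.0, 68.6]
tcp_rot: [-3.142, -0.0, 2.885]
contact_force: [-0.2, 0.3, 0.6]
grip_width: 0.5
```

>>> {"fn": "servo_tool", "kwargs": {"angular": [[0,0,0],[0,0,0],[0,0,0]], "slide": [[0,0,-1],[0,0,-1],[0,0,-1]], "grip": [-1,-1,-1]}}

```text
time: 3.12
tool_pos: [622.1, 169.0, 68.3]
tcp_rot: [3.141, 0.001, 2.885]
contact_force: [-1.6, -0.9, 4.5]
grip_width: 0.6
```

Contact is at about z=68.3 with 4.5 N. I add a little and start the slide.

>>> {"fn": "servo_tool", "kwargs": {"angular": [[0,0,0],[0,0,0],[0,0,0],[0,0,0],[0,0,0]], "slide": [[0,0,-0.4],[-1.9,0.5,-0.4],[-4.8,1.3,-0.4],[-7.7,2.0,-0.4],[-9.7,2.6,-0.4]], "grip": [-1,-1,-1,-1,-1]}}

```text
time: 3.53
tool_pos: [613.6, 171.7, 68.3]
tcp_rot: [3.14, 0.004, 2.885]
contact_force: [4.4, -0.4, 5.7]
grip_width: 0.6
```

```bash
python3 - <<'E'
from h import *
c=cap("wrist"); save(c,"wrist2"); o=bot.get_obs(); print(o["time"],o["tool_pos"],o["contact_force"])
E
```

```text
3.5833 [613.21789004 171.74559562  68.31671288] [ 2.42960147 -0.94627773  5.61389126]
```

View pics/wrist2.png

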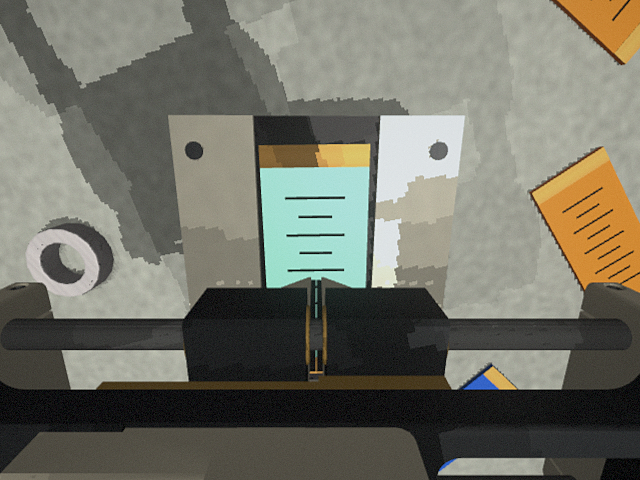

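```bash
cat >> h.py <<'E'
EX=np.array([np.cos(np.radians(-14.76)),np.sin(np.radians(-14.76))]);EY=np.array([-EX[1],EX[0]]);EDGE=np.array([527.7,193.4])
def blk(p): d=np.array(p[:2])-EDGE; return (d@EX).round(1),(d@EY).round(1)
def plateblk(c,z=67.3):
    h=cv2.cvtColor(c["img"],cv2.COLOR_BGR2HSV)
    m=((cv2.inRange(h,(70,40,80),(95,255,255))>0)|(cv2.inRange(h,(8,80,50),(28,255,255))>0))
    m[:, :225]=0; m[:,410:]=0; m[300:]=0
    m=cv2.morphologyEx(m.astype(np.uint8),cv2.MORPH_OPEN,np.ones((3,3)));m=cv2.morphologyEx(m,cv2.MORPH_CLOSE,np.ones((9,9)))
    k=max(cv2.findContours(m,cv2.RETR_EXTERNAL,cv2.CHAIN_APPROX_NONE)[0],key=cv2.contourArea).reshape(-1,2)
    q=np.array([blk(onplane(c,u,v,z)) for u,v in k],np.float32); 
    x0=np.percentile(q[:,0],3); 
    for d in(5,20,40): 
        s=q[abs(q[:,0]-x0-d)<4]; print("at",d,"y",s[:,1].min(),s[:,1].max())
    print("front x",q[:,0].min(),x0)
E
python3 - <<'E'
from h import *
c=load("wrist1"); plateblk(c)
c=load("wrist2"); plateblk(c); print(blk(onplane(c,317,116,67.3)),blk([613.2,171.7]))
E
```

```text
at 5 y -26.0 24.1
at 20 y -25.7 24.4
at 40 y -25.5 24.8
front x 12.1 12.2
at 5 y -25.9 24.5
at 20 y -25.7 24.5
at 40 y -25.4 24.9
front x 12.3 12.4
(np.float64(0.6), np.float64(0.6)) (np.float64(88.2), np.float64(0.8))
```

The plate has not moved and the fingers slipped 9 mm, so I press somewhat harder.

>>> {"fn": "servo_tool", "kwargs": {"angular": [[0,0,0],[0,0,0],[0,0,0]], "slide": [[0,0,-0.5],[0,0,-1],[0,0,-1]], "grip": [-1,-1,-1]}}

```text
time: 3.83
tool_pos: [613.2, 171.7, 68.3]
tcp_rot: [3.14, 0.003, 2.885]
contact_force: [-0.7, -1.2, 13.1]
grip_width: 0.5
```

>>> {"fn": "servo_tool", "kwargs": {"angular": [[0,0,0],[0,0,0],[0,0,0],[0,0,0]], "slide": [[-1,0.3,0],[-2.9,0.8,0],[-5.8,1.5,0],[-7.7,2.0,0]], "grip": [-1,-1,-1,-1]}}

```text
time: 4.17
tool_pos: [607.0, 173.6, 68.3]
tcp_rot: [3.139, 0.007, 2.885]
contact_force: [5.4, -1.0, 8.0]
grip_width: 0.4
```

```bash
python3 - <<'E'
from h import *
c=cap("wrist"); save(c,"wrist3"); o=bot.get_obs(); print(o["time"],o["tool_pos"],o["contact_force"]);plateblk(c)
E
```

```text
4.2167 [606.74473679 173.65781111  68.30912375] [ 3.77229095 -0.99248316  8.03536324]
at 5 y -25.7 24.6
at 20 y -25.5 24.8
at 40 y -25.2 25.2
front x 5.6 6.0
```

The plate now follows: 6.5 mm of plate for 6.6 mm of finger, at about 8 N. I continue.

>>> {"fn": "servo_tool", "kwargs": {"angular": [[0,0,0],[0,0,0],[0,0,0],[0,0,0],[0,0,0],[0,0,0],[0,0,0]], "slide": [[-2.9,0.8,-0.1],[-5.8,1.5,-0.2],[-8.7,2.3,-0.2],[-11.6,3.1,-0.2],[-14.5,3.8,-0.2],[-17.4,4.6,-0.2],[-19.3,5.1,-0.2]], "grip": [-1,-1,-1,-1,-1,-1,-1]}}

```text
time: 4.8
tool_pos: [588.0, 178.8, 68.2]
tcp_rot: [3.139, 0.007, 2.885]
contact_force: [5.4, -1.9, 9.5]
grip_width: 0.5
```

```bash
python3 - <<'E'
from h import *
c=cap("wrist"); save(c,"wrist4"); o=bot.get_obs(); print(o["time"],o["tool_pos"],blk(o["tool_pos"]),o["contact_force"]);plateblk(c)
E
```

```text
4.85 [587.72816436 178.87712945  68.263078  ] (np.float64(61.7), np.float64(1.2)) [ 4.21761133 -0.74967544  8.20191229]
at 5 y -25.5 24.6
at 20 y -25.4 24.9
at 40 y -25.0 25.3
front x -13.8 -13.724
```

>>> {"fn": "servo_tool", "kwargs": {"angular": [[0,0,0],[0,0,0],[0,0,0],[0,0,0],[0,0,0],[0,0,0],[0,0,0],[0,0,0]], "slide": [[-2.9,0.7,0],[-5.8,1.4,0],[-8.7,2.2,0],[-11.6,2.9,0],[-14.5,3.6,0],[-17.4,4.4,0],[-20.3,5.1,0],[-20.3,5.1,0]], "grip": [-1,-1,-1,-1,-1,-1,-1,-1]}}

```text
time: 5.52
tool_pos: [567.5, 184.0, 68.3]
tcp_rot: [3.139, 0.007, 2.885]
contact_force: [5.0, -0.9, 10.2]
grip_width: 0.0
```

```bash
python3 - <<'E'
from h import *
c=cap("wrist"); save(c,"wrist5"); o=bot.get_obs(); print(o["time"],o["tool_pos"],blk(o["tool_pos"]),o["contact_force"]);plateblk(c)
E
```

```text
5.5667 [567.45833475 184.04272006  68.29339084] (np.float64(40.8), np.float64(1.1)) [ 4.39342613 -0.76361207 10.67822509]
at 5 y -25.6 24.7
at 20 y -25.5 24.8
at 40 y -25.1 25.2
front x -35.4 -34.9
```

View pics/wrist5.png

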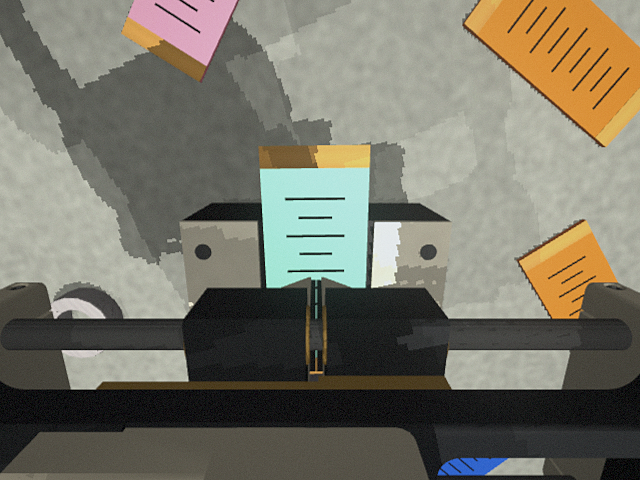

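The plate overhangs 35 mm and is still straight. I lift, open, and move over the overhanging end.

>>> {"fn": "servo_tool", "kwargs": {"angular": [[0,0,0],[0,0,0.6],[0,0,0.6],[0,0,0.6],[0,0,0.6],[0,0,0.6],[0,0,0.6],[0,0,0.6],[0,0,0.6]], "slide": [[0,0,15],[0,0,50],[-20,5,60],[-50,12,60],[-61,14.6,60],[-61,14.6,60],[-61,14.6,60],[-61,14.6,60],[-61,14.6,60]], "grip": [-1,-1,1,1,1,1,1,1,1]}}

```text
time: 6.32
tool_pos: [504.8, 198.2, 125.8]
tcp_rot: [3.142, 0.0, 2.895]
contact_force: [-1.0, -0.2, -0.1]
grip_width: 42.8
```

```bash
python3 - <<'E'
from h import *
o=bot.get_obs(); print(o["time"],o["tool_pos"],o["tcp_rot"],blk(o["tool_pos"]),o["contact_force"],o["grip_width"])
c=cap("side"); save(c,"side1"); c=cap("wrist"); save(c,"wrist6")
a=cv2.resize(load("side1")["img"][120:300,220:420],(800,600*720//720));cv2.imwrite('pics/s1c.png',a)
E
```

```text
6.3167 [504.7960441  198.18625871 125.78994925] [3.14157094e+00 1.14910305e-05 2.89502231e+00] (np.float64(-23.4), np.float64(-1.2)) [-0.99740028 -0.24597694 -0.05523585] 42.75965296952724
```

View pics/s1c.png

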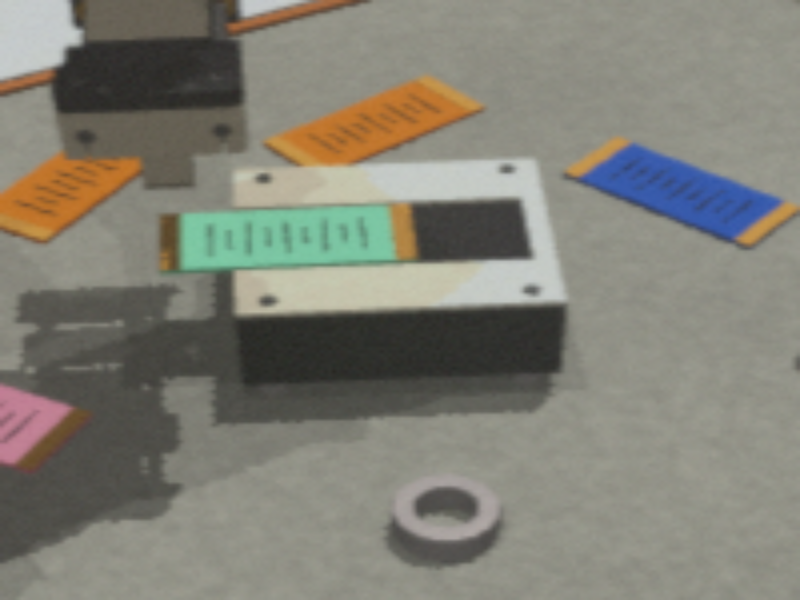

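View pics/wrist6.png

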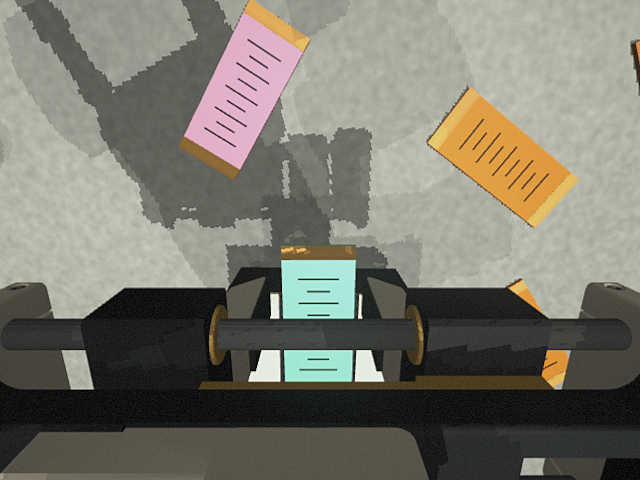

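```bash
python3 - <<'E'
from h import *
c=load("wrist6"); 
h=cv2.cvtColor(c["img"],cv2.COLOR_BGR2HSV)
for v in (247,255,265,280,300): 
    r=[u for u in range(270,370) if (70<=h[v,u,0]<=95 and h[v,u,1]>40) or (8<=h[v,u,0]<=28 and h[v,u,1]>80)]
    if r: print(v,blk(onplane(c,r[0],v,67.8)),blk(onplane(c,r[-1],v,67.8)))
E
```

```text
247 (np.float64(-33.8), np.float64(-25.1)) (np.float64(-34.4), np.float64(24.0))
255 (np.float64(-28.2), np.float64(-25.2)) (np.float64(-28.8), np.float64(24.3))
265 (np.float64(-21.1), np.float64(-25.3)) (np.float64(-21.7), np.float64(24.6))
280 (np.float64(-10.2), np.float64(-33.0)) (np.float64(-10.9), np.float64(27.8))
300 (np.float64(4.7), np.float64(-25.0)) (np.float64(4.0), np.float64(34.7))
```

>>> {"fn": "servo_tool", "kwargs": {"angular": [[0,0,0],[0,0,0],[0,0,0],[0,0,0],[0,0,0],[0,0,0],[0,0,0],[0,0,0]], "slide": [[0,0,0],[0,0,0],[0,0,0],[0,0,0],[0,0,0],[0,0,0],[0,0,-15],[0,0,-15]], "grip": [1,1,1,1,1,1,1,1]}}

```text
time: 7.08
tool_pos: [502.9, 198.2, 109.4]
tcp_rot: [-3.14, -0.003, 2.896]
contact_force: [-1.0, -0.3, -0.4]
grip_width: 91.7
```

>>> {"fn": "servo_tool", "kwargs": {"angular": [[0,0,0],[0,0,0],[0,0,0],[0,0,0],[0,0,0],[0,0,0]], "slide": [[1,0.4,-20],[1.5,0.4,-40],[1.5,0.4,-55],[1.5,0.4,-60],[1.5,0.4,-60],[1.5,0.4,-60]], "grip": [1,1,1,1,1,1]}}

```text
time: 7.58
tool_pos: [505.9, 198.9, 51.7]
tcp_rot: [3.141, 0.0, 2.896]
contact_force: [0.2, -0.1, 0.3]
grip_width: 92.1
```

```bash
python3 - <<'E'
from h import *
o=bot.get_obs(); print(o["time"],o["tool_pos"],o["tcp_rot"],blk(o["tool_pos"]),o["contact_force"],o["grip_width"])
E
```

```text
7.5833 [505.85046642 198.90563881  51.73261603] [3.14134391e+00 3.78618585e-04 2.89554861e+00] (np.float64(-22.5), np.float64(-0.2)) [ 0.18554562 -0.14835396  0.25290784] 92.0534284872102
```

>>> {"fn": "servo_tool", "kwargs": {"angular": [[0,0,0],[0,0,0],[0,0,0],[0,0,0],[0,0,0],[0,0,0],[0,0,0],[0,0,0],[0,0,0],[0,0,0]], "slide": [[0,-0.2,-2],[0,-0.2,-3.5],[0,-0.2,-3.5],[0,-0.2,-3.5],[0,-0.2,-3.5],[0,-0.2,-3.5],[0,-0.2,-3.5],[0,-0.2,-3.5],[0,-0.2,-3.5],[0,-0.2,-3.5]], "grip": [1,1,0.4,0.2,0,0,-0.1,-0.1,-0.1,-0.1]}}

```text
time: 8.42
tool_pos: [505.5, 198.6, 47.7]
tcp_rot: [3.141, 0.0, 2.896]
contact_force: [-0.3, -0.4, 0.1]
grip_width: 48.7
```

>>> {"fn": "servo_tool", "kwargs": {"angular": [[0,0,0],[0,0,0],[0,0,0],[0,0,0]], "slide": [[0,0,0],[0,0,0],[0,0,0],[0,0,0]], "grip": [-1,-1,-1,-1]}}

```text
time: 8.75
tool_pos: [505.5, 198.7, 47.7]
tcp_rot: [3.141, 0.0, 2.896]
contact_force: [-0.6, 0.0, 0.7]
grip_width: 49.1
```

```bash
python3 - <<'E'
from h import *
o=bot.get_obs(); print(o["time"],o["tool_pos"],o["tcp_rot"],blk(o["tool_pos"]),o["contact_force"],o["moment"],o["grip_width"])
c=cap("wrist"); save(c,"wrist7")
E
```

```text
8.75 [505.53047095 198.65544451  47.65776499] [3.14146587e+00 4.09372970e-05 2.89551984e+00] (np.float64(-22.8), np.float64(-0.6)) [-0.64313888  0.03554254  0.71981124] [ 0.11312097 -0.05326434 -0.00513329] 49.08484344794191
```

View pics/wrist7.png

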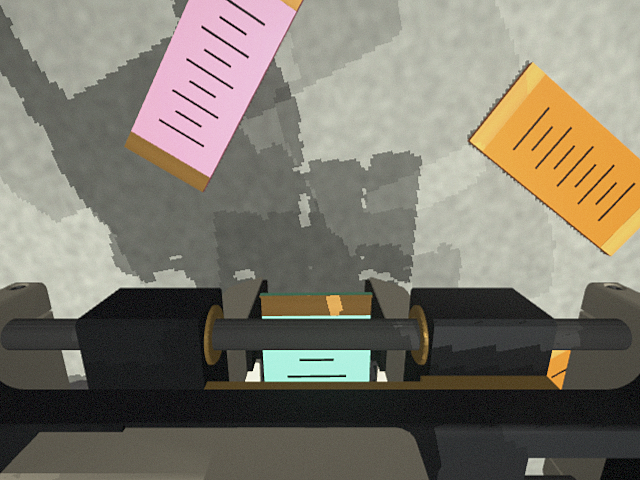

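The plate is gripped at about 49 mm, across its width. I lift it slowly.

>>> {"fn": "servo_tool", "kwargs": {"angular": [[0,0,0],[0,0,0],[0,0,0],[0,0,0],[0,0,0],[0,0,0],[0,0,0],[0,0,0],[0,0,0],[0,0,0]], "slide": [[0,0,2],[0,0,4],[0,0,8],[0,0,14],[0,0,22],[0,0,32],[0,0,42],[0,0,52],[0,0,60],[0,0,60]], "grip": [-1,-1,-1,-1,-1,-1,-1,-1,-1,-1]}}

```text
time: 9.63
tool_pos: [506.7, 198.9, 110.0]
tcp_rot: [3.14, 0.003, 2.896]
contact_force: [0.1, 0.5, -0.2]
grip_width: 49.2
```

```bash
python3 - <<'E'
from h import *
o=bot.get_obs(); print(o["time"],o["tool_pos"],o["tcp_rot"],o["contact_force"],o["moment"],o["grip_width"])
c=cap("side"); save(c,"side2"); cv2.imwrite('pics/s2c.png',cv2.resize(c["img"][80:300,200:450],(800,600)))
P=cloud(c);h=cv2.cvtColor(c["img"],cv2.COLOR_BGR2HSV)
m=(cv2.inRange(h,(70,60,100),(95,160,255))>0)&(P[...,2]>90); q=P[m]
print(len(q)); A=np.c_[q[:,:2]-q[:,:2].mean(0),np.ones(len(q))]; print(np.linalg.lstsq(A,q[:,2],rcond=None)[0], cv2.minAreaRect(q[:,:2].astype(np.float32)))
E
```

```text
9.6333 [506.67849765 198.92174073 109.98143988] [3.13970803 0.00348599 2.89553927] [ 0.06776586  0.46946348 -0.17387456] [ 0.12202565 -0.03334937 -0.0082027 ] 49.231970983209244
324
[ -0.42238185  -0.63207394 139.68091342] ((480.9691162109375, -183.42245483398438), (809.8930053710938, 61.568973541259766), 76.1543197631836)
```

View pics/s2c.png

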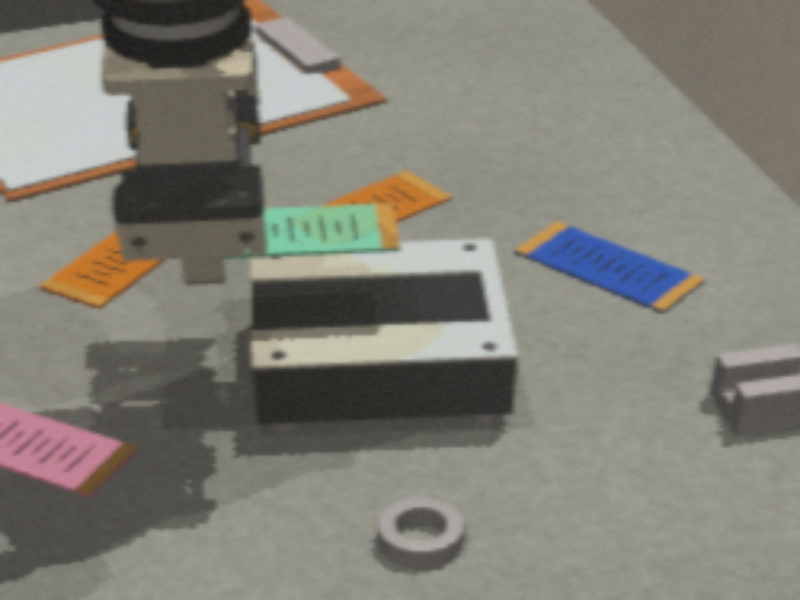

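The plate is off the block and held by the end, at crop (330,228). I measure its droop and the stage pose.

```bash
python3 - <<'E'
from h import *
c=load("side2");P=cloud(c);h=cv2.cvtColor(c["img"],cv2.COLOR_BGR2HSV)
m=(cv2.inRange(h,(70,60,100),(95,160,255))>0)&(P[...,2]>90)&(P[...,2]<160)&(P[...,1]>100); m[:, :283]=0
m=cv2.erode(m.astype(np.uint8),np.ones((3,3)))>0
q=P[m]; d=(q[:,:2]-[506.7,198.9])@EX; print(len(q),d.min(),d.max(),np.polyfit(d,q[:,2],1)," slope, z at tcp")
for n in("scene0","side0"):
    c=load(n);P=cloud(c)
    roi=(P[...,0]>530)&(P[...,0]<670)&(P[...,1]>-270)&(P[...,1]<-120)
    h=cv2.cvtColor(c["img"],cv2.COLOR_BGR2HSV); gr=cv2.inRange(h,(50,100,40),(75,255,190))>0; red=cv2.inRange(h,(0,150,80),(8,255,255))>0
    zt=np.median(P[roi&gr][:,2]); print(n,"window z",zt)
    top=roi&(P[...,2]>zt-8)&(P[...,2]<zt+14)
    k=cv2.findContours(cv2.morphologyEx(top.astype(np.uint8),cv2.MORPH_OPEN,np.ones((3,3))),0,1)[0]; k=max(k,key=cv2.contourArea).reshape(-1,2)
    q=np.array([onplane(c,u,v,zt)[:2] for u,v in k],np.float32); r=cv2.minAreaRect(q);print("top",r)
    for nm,mm,z in(("win",gr&roi,zt),("red",red&roi,zt+6)):
        k=cv2.findContours(mm.astype(np.uint8),0,1)[0]; k=max(k,key=cv2.contourArea).reshape(-1,2)
        q=np.array([onplane(c,u,v,z)[:2] for u,v in k],np.float32); r=cv2.minAreaRect(q);print(nm,r)
    # rails: dark pixels
    dk=roi&top&(h[...,2]<60)
    q=P[dk]; print("dark",len(q),np.median(q,0))
E
```

```text
161 37.599908423523466 94.92613367872899 [-3.30272756e-03  1.29234921e+02]  slope, z at tcp
scene0 window z 75.53605188562108
top ((590.814208984375, -192.37451171875), (113.70635223388672, 94.74578094482422), 74.01677703857422)
win ((586.4249877929688, -192.01785278320312), (48.24102020263672, 69.66826629638672), 73.96411895751953)
red ((629.2919921875, -203.82229614257812), (74.379150390625, 7.778391361236572), 73.70128631591797)
dark 469 [ 599.01102435 -190.51158018   79.68241747]
side0 window z 73.63941185112213
top ((589.849853515625, -194.41009521484375), (114.62818145751953, 92.31224060058594), 73.90784454345703)
win ((590.7567138671875, -192.6661376953125), (45.927337646484375, 73.33768463134766), 74.32345581054688)
red ((629.677978515625, -204.30628967285156), (75.63365936279297, 4.889056205749512), 74.12391662597656)
dark 764 [ 587.83548399 -215.7653978    78.63286747]
```

>>> {"fn": "servo_tool", "kwargs": {"angular": [[0,0,0],[0,0,0],[0,0,0],[0,0,-0.5],[0,0,-1],[0,0,-1.5],[0,0,-1.9],[0,0,-1.9],[0,0,-1.9],[0,0,-1.9]], "slide": [[0,0,10],[0,-5,25],[5,-20,45],[13,-40,65],[23,-65,80],[33,-90,90],[43,-118,90],[54,-146,90],[65,-174,90],[74,-200,90]], "grip": [-1,-1,-1,-1,-1,-1,-1,-1,-1,-1]}}

```text
time: 10.52
tool_pos: [579.8, -3.0, 197.8]
tcp_rot: [-3.141, -0.0, 2.862]
contact_force: [0.7, 0.2, -1.2]
grip_width: 49.0
```

>>> {"fn": "servo_tool", "kwargs": {"angular": [[0,0,0],[0,0,0],[0,0,0],[0,0,0],[0,0,0],[0,0,0],[0,0,0],[0,0,0],[0,0,0],[0,0,0]], "slide": [[10,-28,0],[20,-56,0],[31,-84,0],[42,-112,0],[53,-140,0],[63,-166,0],[71,-188,0],[77,-203,0],[80,-211,0],[80,-211,0]], "grip": [-1,-1,-1,-1,-1,-1,-1,-1,-1,-1]}}

```text
time: 11.35
tool_pos: [659.4, -214.1, 196.9]
tcp_rot: [-3.142, -0.001, 2.86]
contact_force: [-0.9, 0.2, -0.7]
grip_width: 49.1
```

>>> {"fn": "servo_tool", "kwargs": {"angular": [[0,0,0],[0,0,0],[0,0,0]], "slide": [[0,0,0],[0,0,0],[0,0,0]], "grip": [-1,-1,-1]}}

```text
time: 11.6
tool_pos: [659.4, -211.0, 197.9]
tcp_rot: [3.141, -0.0, 2.864]
contact_force: [-0.1, 0.1, -0.6]
grip_width: 49.0
```

```bash
python3 - <<'E'
from h import *
o=bot.get_obs(); print(o["time"],o["tool_pos"],o["tcp_rot"],o["contact_force"],o["moment"],o["grip_width"])
c=cap("wrist"); save(c,"wrist8")
E
```

```text
11.6 [ 659.40128567 -210.95660204  197.92743825] [ 3.14121752e+00 -2.30105164e-04  2.86376705e+00] [-0.12566913  0.09215974 -0.61312469] [0.08187128 0.00051221 0.04129438] 48.95479138389283
```

View pics/wrist8.png

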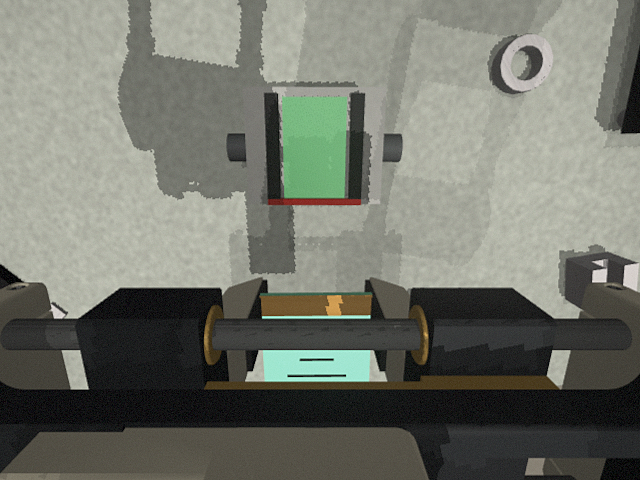

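The wrist view shows the stage: red stop at row 200, rails at columns 271 and 357, open front at about row 88. It also shows the held plate's end at (316,300).

```bash
python3 - <<'E'
from h import *
c=load("wrist8");P=cloud(c);h=cv2.cvtColor(c["img"],cv2.COLOR_BGR2HSV)
zt=np.median(P[...,2][120:190,290:340]); print("window z",zt, "rail z",np.median(P[...,2][110:190,269:273]),np.median(P[...,2][110:190,356:359]))
roi=np.zeros((480,640),bool); roi[70:225,225:400]=1
def re(mm,z,nm):
    k=max(cv2.findContours(mm.astype(np.uint8),0,1)[0],key=cv2.contourArea).reshape(-1,2)
    q=np.array([onplane(c,u,v,z)[:2] for u,v in k],np.float32); r=cv2.minAreaRect(q);print(nm,r,cv2.boxPoints(r).round(1).tolist())
top=roi&(P[...,2]>zt-8)&(P[...,2]<zt+14)
re(cv2.morphologyEx(top.astype(np.uint8),cv2.MORPH_OPEN,np.ones((5,5))),zt,"top")
re(roi&(cv2.inRange(h,(0,120,60),(8,255,255))>0),zt+6,"red")
re(roi&(cv2.inRange(h,(50,60,40),(75,255,255))>0),zt,"win")
dk=roi&(h[...,2]<75)
for nm,a,b in(("railL",258,282),("railR",344,372)):
    m=dk.copy(); m[:,:a]=0; m[:,b:]=0; m[:90]=0;m[198:]=0; re(cv2.morphologyEx(m.astype(np.uint8),cv2.MORPH_OPEN,np.ones((3,3))),zt+6,nm)
for r in (110,150,190): print(r,[int(x) for x in h[r,258:288,2]],[int(x) for x in h[r,340:376,2]])
# held plate end
for v,u in((294,262),(294,370)): print(onplane(c,u,v,c["o"][2]*0+197.9+19+1.5))
E
```

```text
window z 74.06077544351734 rail z 79.51919768706543 79.54344751651104
top ((588.2392578125, -192.94635009765625), (109.7828140258789, 90.64263916015625), 73.99022674560547) [[529.5, -233.1999969482422], [616.7000122070312, -258.20001220703125], [646.9000244140625, -152.6999969482422], [559.7999877929688, -127.69999694824219]]
red ((628.4317626953125, -204.26416015625), (75.26588439941406, 4.923826694488525), 74.11518096923828) [[615.7999877929688, -239.8000030517578], [620.5, -241.10000610351562], [641.0999755859375, -168.6999969482422], [636.4000244140625, -167.39999389648438]]
win ((589.116455078125, -193.01258850097656), (50.15553665161133, 77.03196716308594), 74.12899017333984) [[545.2000122070312, -206.60000610351562], [619.2999877929688, -227.6999969482422], [633.0, -179.39999389648438], [558.9000244140625, -158.39999389648438]]
railL ((578.8594970703125, -223.75660705566406), (11.159337997436523, 78.22928619384766), 73.6346206665039) [[539.7999877929688, -218.10000610351562], [614.7999877929688, -240.10000610351562], [618.0, -229.39999389648438], [542.9000244140625, -207.39999
[... 550 characters left out ...]
165, 166, 163, 165]
150 [121, 119, 122, 121, 120, 119, 125, 107, 52, 31, 36, 40, 36, 40, 37, 35, 32, 43, 31, 38, 23, 50, 85, 100, 98, 168, 178, 170, 174, 172] [179, 181, 180, 175, 189, 158, 106, 103, 112, 65, 39, 38, 45, 44, 37, 39, 45, 47, 41, 40, 47, 38, 39, 99, 105, 102, 99, 95, 99, 96, 160, 174, 169, 167, 160, 157]
190 [122, 123, 121, 97, 93, 91, 92, 99, 106, 65, 35, 38, 29, 39, 31, 34, 34, 34, 34, 41, 30, 35, 39, 82, 95, 94, 159, 172, 167, 169] [175, 180, 181, 183, 154, 109, 99, 107, 57, 29, 40, 41, 47, 40, 43, 42, 45, 44, 41, 37, 36, 68, 88, 88, 91, 85, 88, 83, 79, 153, 159, 161, 161, 161, 155, 156]
[ 640.39923628 -230.83580353  218.4       ]
[ 653.39516555 -185.20811845  218.4       ]
```

Stage result: yaw -16.0°, seat at (568.5, -187.2), top at z≈75 after the +1 mm touch correction. Two estimates of the stop face agree within 1 mm. I move to about 5 mm short of home, above the stage.

>>> {"fn": "servo_tool", "kwargs": {"angular": [[0,0,0],[0,0,0],[0,0,0],[0,0,0],[0,0,0],[0,0,0],[0,0,0],[0,0,0],[0,0,0],[0,0,0]], "slide": [[-10,3,0],[-30,8,0],[-58,16,0],[-86,23,0],[-112,30,-15],[-132,36,-40],[-141.4,38.2,-65],[-141.4,38.2,-88],[-141.4,38.2,-98],[-141.4,38.2,-98]], "grip": [-1,-1,-1,-1,-1,-1,-1,-1,-1,-1]}}

```text
time: 12.48
tool_pos: [517.0, -173.2, 98.0]
tcp_rot: [3.141, -0.004, 2.863]
contact_force: [0.1, 0.2, -1.6]
grip_width: 49.0
```

>>> {"fn": "servo_tool", "kwargs": {"angular": [[0,0,0],[0,0,0],[0,0,0],[0,0,0],[0,0,0],[0,0,0]], "slide": [[0,0,-8],[0,0,-16],[0,0,-22],[0,0,-25],[0,0,-25],[0,0,-25]], "grip": [-1,-1,-1,-1,-1,-1]}}

```text
time: 12.98
tool_pos: [518.2, -174.3, 74.7]
tcp_rot: [3.142, 0.0, 2.862]
contact_force: [0.4, -0.2, -0.4]
grip_width: 48.8
```

```bash
python3 - <<'E'
from h import *
o=bot.get_obs(); print(o["time"],o["tool_pos"],o["tcp_rot"],o["contact_force"],o["moment"],o["grip_width"])
S=np.array([568.5,-187.2]);a=np.radians(-15.95);ex=np.array([np.cos(a),np.sin(a)]);ey=np.array([-ex[1],ex[0]])
d=np.array(o["tool_pos"])[:2]-S; print("stage frame",d@ex,d@ey)
c=cap("side"); save(c,"side3"); c2=cap("scene"); save(c2,"scene3")
cv2.imwrite('pics/s3c.png',np.hstack([cv2.resize(c["img"][290:410,320:440],(400,400),interpolation=2),cv2.resize(c2["img"][190:290,140:240],(400,400),interpolation=2)]))
E
```

```text
12.9833 [ 518.24293626 -174.27941185   74.68270375] [3.14151753e+00 6.59872741e-05 2.86228757e+00] [ 0.40750364 -0.19343974 -0.42792349] [ 0.11971032 -0.02452238 -0.00050503] 48.83752633885378
stage frame -51.87281755910705 -1.3873906480343965
```

View pics/s3c.png

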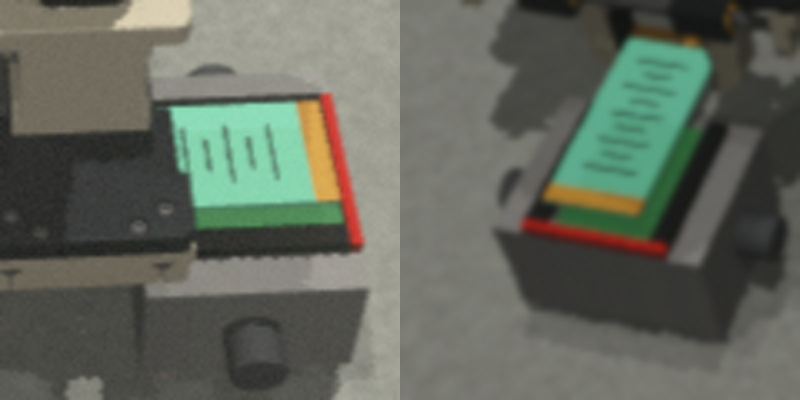

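Both views show the plate hovering over the window with its far end just short of the red stop. I check its far end numerically.

```bash
cat > st.py <<'E'
from h import *
S=np.array([568.5,-187.2]);a=np.radians(-15.95);sx=np.array([np.cos(a),np.sin(a)]);sy=np.array([-sx[1],sx[0]])
def stf(p): d=np.array(p)[...,:2]-S; return np.stack([d@sx,d@sy],-1)
def fit(c,z,ru,rv,up=None):
    h=cv2.cvtColor(c["img"],cv2.COLOR_BGR2HSV)
    m=((cv2.inRange(h,(70,50,80),(95,175,255))>0)|(cv2.inRange(h,(9,100,60),(28,255,255))>0)).astype(np.uint8)
    w=np.zeros_like(m); w[rv[0]:rv[1],ru[0]:ru[1]]=m[rv[0]:rv[1],ru[0]:ru[1]]
    w=cv2.morphologyEx(w,cv2.MORPH_CLOSE,np.ones((5,5)))
    k=max(cv2.findContours(w,0,1)[0],key=cv2.contourArea).reshape(-1,2)
    q=stf(np.array([onplane(c,u,v,z) for u,v in k])).astype(np.float32); r=cv2.minAreaRect(q)
    print("rect",r,"x",q[:,0].min(),q[:,0].max())
    for x in(-20,0,20,40): 
        s=q[abs(q[:,0]-x)<5]; 
        if len(s): print(x,s[:,1].min(),s[:,1].max())
    return cv2.boxPoints(r)
E
python3 - <<'E'
from st import *
z=74.7+17.6+2
fit(load("side3"),z,(370,440),(310,380)); fit(load("scene3"),z,(140,235),(197,260))
for n in("side3","scene3"):
  c=load(n);h=cv2.cvtColor(c["img"],cv2.COLOR_BGR2HSV);m=(cv2.inRange(h,(0,140,80),(7,255,255))>0); m[:280 if n=="side3" else 190]=0; 
  k=max(cv2.findContours(m.astype(np.uint8),0,1)[0],key=cv2.contourArea).reshape(-1,2); q=stf(np.array([onplane(c,u,v,81) for u,v in k])).astype(np.float32); print("red",cv2.minAreaRect(q))
E
```

```text
rect ((25.156299591064453, -0.8752403259277344), (64.92737579345703, 52.88325500488281), 0.2336226999759674) x -7.4003096 57.65799
0 -26.791483 25.170732
20 -27.328283 25.55709
40 -27.16858 24.91557
rect ((1.5453872680664062, -2.878549575805664), (134.35824584960938, 54.07554244995117), 0.29769760370254517) x -65.58962 68.76569
-20 -29.747076 24.071339
0 -29.943935 24.157085
20 -29.035028 24.268505
40 -28.152483 24.349966
red ((63.21525192260742, -1.3090362548828125), (4.809073448181152, 76.93981170654297), 0.07389478385448456)
red ((62.877288818359375, 0.42787933349609375), (74.43626403808594, 8.217164039611816), 89.65129089355469)
```

>>> {"fn": "servo_tool", "kwargs": {"angular": [[0,0,0],[0,0,0],[0,0,0],[0,0,0],[0,0,0]], "slide": [[0.4,1.3,-3],[0.4,1.3,-7],[0.4,1.3,-11],[0.4,1.3,-13],[0.4,1.3,-13]], "grip": [-1,-1,-1,-1,-1]}}

```text
time: 13.5
tool_pos: [518.1, -172.7, 60.9]
tcp_rot: [3.141, -0.001, 2.862]
contact_force: [-0.8, 0.2, 0.5]
grip_width: 48.9
```

>>> {"fn": "servo_tool", "kwargs": {"angular": [[0,0,0],[0,0,0],[0,0,0]], "slide": [[0,0,-1],[0,0,-1],[0,0,-1]], "grip": [-1,-1,-1]}}

```text
time: 13.75
tool_pos: [518.6, -172.9, 60.7]
tcp_rot: [3.142, 0.0, 2.862]
contact_force: [-1.2, -0.6, -0.8]
grip_width: 48.7
```

>>> {"fn": "servo_tool", "kwargs": {"angular": [[0,0,0],[0,0,0],[0,0,0],[0,0,0]], "slide": [[0,0,-0.5],[0,0,-1],[0,0,-1],[0,0,-1]], "grip": [-1,-1,-1,-1]}}

```text
time: 14.08
tool_pos: [518.5, -172.9, 59.6]
tcp_rot: [3.142, -0.0, 2.862]
contact_force: [0.3, -0.1, -0.4]
grip_width: 48.6
```

```bash
python3 - <<'E'
from st import *
o=bot.get_obs(); print(o["time"],o["tool_pos"],o["tcp_rot"],o["contact_force"],o["moment"],o["grip_width"],stf(o["tool_pos"]))
c=cap("side"); save(c,"side4"); c2=cap("scene"); save(c2,"scene4")
cv2.imwrite('pics/s4c.png',np.hstack([cv2.resize(c["img"][290:410,320:440],(400,400),interpolation=2),cv2.resize(c2["img"][190:290,140:240],(400,400),interpolation=2)]))
z=60+20; fit(c,z,(370,440),(310,380)); fit(c2,z,(140,235),(197,260))
E
```

```text
14.0833 [ 518.51296544 -172.88099449   59.6474621 ] [ 3.14150672e+00 -3.13636787e-06  2.86235983e+00] [ 0.28378838 -0.14095803 -0.3648552 ] [ 0.05554744  0.02362873 -0.06216561] 48.60687011160776 [-5.19974668e+01  3.13938488e-02]
rect ((26.53803253173828, -0.3823719024658203), (68.74478149414062, 53.385292053222656), 0.34900760650634766) x -7.8979254 60.920654
0 -26.829468 25.344755
20 -26.271395 26.081764
40 -25.643581 25.071974
rect ((-2.85418701171875, -1.2147789001464844), (124.69547271728516, 54.58478927612305), 0.5374764800071716) x -64.99413 59.34333
-20 -28.5489 25.74066
0 -26.850004 25.726807
20 -27.005524 25.708801
40 -26.449669 25.691309
```

View pics/s4c.png

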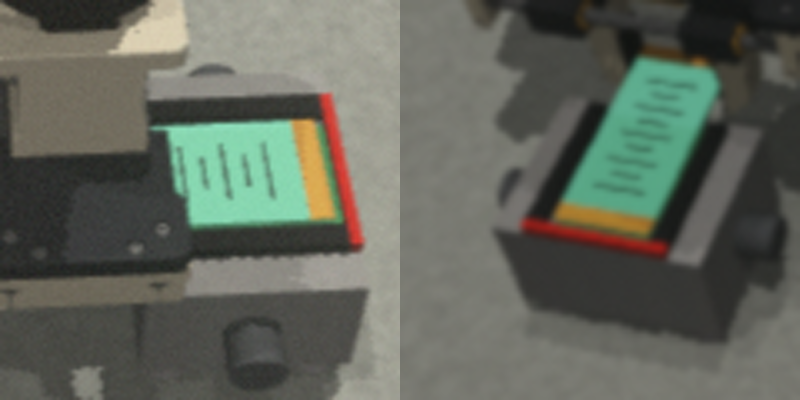

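The plate is centred between the rails, with a few mm of green left before the stop at (330,190). I keep lowering.

>>> {"fn": "servo_tool", "kwargs": {"angular": [[0,0,0],[0,0,0],[0,0,0],[0,0,0]], "slide": [[0,0,-0.5],[0,0,-1],[0,0,-1],[0,0,-1]], "grip": [-1,-1,-1,-1]}}

```text
time: 14.52
tool_pos: [518.5, -172.8, 58.6]
tcp_rot: [3.141, -0.0, 2.862]
contact_force: [-0.3, -0.2, -0.2]
grip_width: 48.9
```

>>> {"fn": "servo_tool", "kwargs": {"angular": [[0,0,0],[0,0,0],[0,0,0],[0,0,0]], "slide": [[0,0,-0.4],[0,0,-0.8],[0,0,-0.8],[0,0,-0.8]], "grip": [-1,-1,-1,-1]}}

```text
time: 14.85
tool_pos: [518.5, -172.9, 57.8]
tcp_rot: [3.142, 0.0, 2.862]
contact_force: [0.1, -0.2, -0.1]
grip_width: 48.6
```

>>> {"fn": "servo_tool", "kwargs": {"angular": [[0,0,0],[0,0,0],[0,0,0],[0,0,0]], "slide": [[0,0,-0.3],[0,0,-0.6],[0,0,-0.6],[0,0,-0.6]], "grip": [-1,-1,-1,-1]}}

```text
time: 15.18
tool_pos: [518.5, -172.9, 57.2]
tcp_rot: [3.142, 0.0, 2.862]
contact_force: [-0.1, 0.3, -0.2]
grip_width: 49.1
```

>>> {"fn": "servo_tool", "kwargs": {"angular": [[0,0,0],[0,0,0],[0,0,0],[0,0,0]], "slide": [[0,0,-0.3],[0,0,-0.6],[0,0,-0.6],[0,0,-0.6]], "grip": [-1,-1,-1,-1]}}

```text
time: 15.52
tool_pos: [518.5, -172.9, 56.7]
tcp_rot: [3.142, 0.0, 2.862]
contact_force: [-0.5, 0.1, 0.4]
grip_width: 49.2
```

```bash
python3 - <<'E'
from st import *
o=bot.get_obs(); print(o["time"],o["tool_pos"],o["tcp_rot"],o["contact_force"],o["moment"],o["grip_width"],stf(o["tool_pos"]))
E
```

```text
15.5167 [ 518.53686252 -172.88626693   56.74288349] [3.14152703e+00 9.60590151e-05 2.86235094e+00] [-0.50342109  0.09078103  0.44438703] [ 0.09088456  0.00826201 -0.01035869] 49.242966136329684 [-5.19730409e+01  3.28912644e-02]
```

>>> {"fn": "servo_tool", "kwargs": {"angular": [[0,0,0],[0,0,0],[0,0,0],[0,0,0]], "slide": [[0,0,-0.3],[0,0,-0.5],[0,0,-0.5],[0,0,-0.5]], "grip": [-1,-1,-1,-1]}}

```text
time: 15.85
tool_pos: [518.5, -172.9, 56.3]
tcp_rot: [3.142, 0.0, 2.862]
contact_force: [-0.1, 0.3, 2.4]
grip_width: 49.2
```

>>> {"fn": "servo_tool", "kwargs": {"angular": [[0,0,0],[0,0,0],[0,0,0],[0,0,0]], "slide": [[0,0,-0.2],[0,0,-0.4],[0,0,-0.4],[0,0,-0.4]], "grip": [-1,-1,-1,-1]}}

```text
time: 16.18
tool_pos: [518.5, -172.9, 55.8]
tcp_rot: [3.142, 0.0, 2.862]
contact_force: [-2.1, 0.2, 3.8]
grip_width: 48.9
```

```bash
python3 - <<'E'
from st import *
o=bot.get_obs(); print(o["time"],o["tool_pos"],o["tcp_rot"],o["contact_force"],o["moment"],o["grip_width"],stf(o["tool_pos"]))
c=cap("side"); save(c,"side5"); fit(c,77,(370,440),(310,380)); P=cloud(c); print("plate z",np.median(P[325:370,375:400,2]))
print("before",np.median(cloud(load("side0"))[335:360,375:410,2]))
E
```

```text
16.1833 [ 518.51162611 -172.88986233   55.84029274] [3.14152384e+00 7.42928026e-05 2.86233005e+00] [-2.10707283  0.18401849  3.77168457] [ 0.16291617  0.09247136 -0.00149066] 48.89152341794025 [-5.19963177e+01  2.24993522e-02]
rect ((26.912668228149414, 1.6997814178466797), (69.7559585571289, 53.55303955078125), 0.92412930727005) x -8.05505 61.666645
0 -24.894514 27.460295
20 -24.265358 28.05579
40 -23.70288 28.725655
plate z 77.50212111509211
before 73.72912549296836
```

The plate is on the stage at 3.8 N. I ease up 0.4 mm and slide towards the stop.

>>> {"fn": "servo_tool", "kwargs": {"angular": [[0,0,0],[0,0,0],[0,0,0],[0,0,0],[0,0,0]], "slide": [[0,0,0.4],[1,-0.3,0.4],[1.9,-0.5,0.4],[2.9,-0.8,0.4],[2.9,-0.8,0.4]], "grip": [-1,-1,-1,-1,-1]}}

```text
time: 16.65
tool_pos: [521.4, -173.7, 56.1]
tcp_rot: [3.141, -0.0, 2.862]
contact_force: [-2.2, 0.8, 4.2]
grip_width: 49.1
```

>>> {"fn": "servo_tool", "kwargs": {"angular": [[0,0,0],[0,0,0],[0,0,0]], "slide": [[0.5,-0.1,0],[1,-0.3,0],[1,-0.3,0]], "grip": [-1,-1,-1]}}

```text
time: 16.9
tool_pos: [522.5, -174.0, 56.1]
tcp_rot: [3.141, -0.0, 2.862]
contact_force: [-2.6, 0.7, 4.2]
grip_width: 48.9
```

```bash
python3 - <<'E'
from st import *
o=bot.get_obs(); print(o["time"],o["tool_pos"],o["tcp_rot"],o["contact_force"],o["moment"],o["grip_width"],stf(o["tool_pos"]))
c=cap("side"); save(c,"side6"); c2=cap("scene"); save(c2,"scene6")
cv2.imwrite('pics/s6c.png',np.hstack([cv2.resize(c["img"][290:410,320:440],(400,400),interpolation=2),cv2.resize(c2["img"][190:290,140:240],(400,400),interpolation=2)]))
E
```

```text
16.9 [ 522.45202628 -173.97151028   56.14739592] [ 3.14147891e+00 -2.97587361e-05  2.86236461e+00] [-2.61488159  0.68974611  4.19123429] [0.25117762 0.34342716 0.0106779 ] 48.8565915197253 [-47.91038049   0.06530846]
```

View pics/s6c.png

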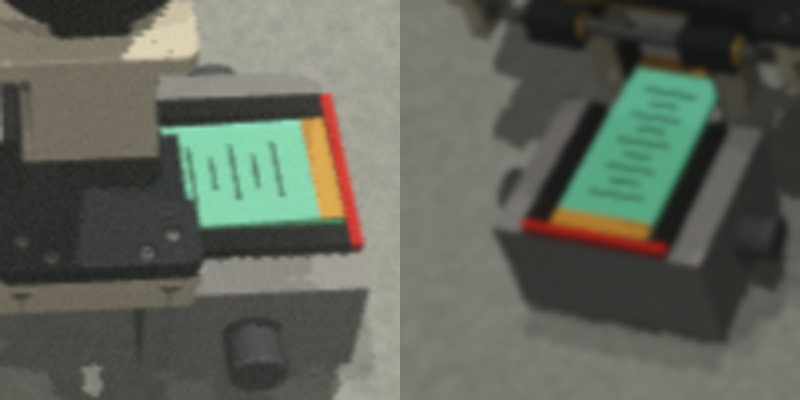

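The far end is now nearly at the stop, at (340,190). I use small steps until a contact force shows.

>>> {"fn": "servo_tool", "kwargs": {"angular": [[0,0,0],[0,0,0],[0,0,0]], "slide": [[0.2,0,0.2],[0.5,-0.1,0.2],[0.5,-0.1,0.2]], "grip": [-1,-1,-1]}}

```text
time: 17.25
tool_pos: [522.7, -174.0, 56.3]
tcp_rot: [3.141, -0.001, 2.862]
contact_force: [-3.8, 0.5, 4.8]
grip_width: 49.0
```

>>> {"fn": "servo_tool", "kwargs": {"angular": [[0,0,0],[0,0,0],[0,0,0]], "slide": [[0.2,0,0],[0.5,-0.1,0],[0.5,-0.1,0]], "grip": [-1,-1,-1]}}

```text
time: 17.5
tool_pos: [522.8, -174.0, 56.3]
tcp_rot: [3.141, -0.002, 2.862]
contact_force: [-5.3, 0.7, 6.3]
grip_width: 48.8
```

>>> {"fn": "servo_tool", "kwargs": {"angular": [[0,0,0],[0,0,0],[0,0,0]], "slide": [[0.2,-0.1,0],[0.5,-0.2,0],[0.5,-0.2,0]], "grip": [-1,-1,-1]}}

```text
time: 17.75
tool_pos: [522.8, -174.0, 56.2]
tcp_rot: [3.141, -0.003, 2.862]
contact_force: [-7.1, 1.4, 7.0]
grip_width: 49.1
```

Contact with the stop: motion stalled at 522.8, as predicted, with Fx at -7 N. I relieve the force a little before letting go.

>>> {"fn": "servo_tool", "kwargs": {"angular": [[0,0,0],[0,0,0],[0,0,0]], "slide": [[-0.2,0.1,0.2],[-0.6,0.2,0.4],[-0.6,0.2,0.4]], "grip": [-1,-1,-1]}}

```text
time: 18.0
tool_pos: [522.9, -174.0, 56.4]
tcp_rot: [3.141, -0.001, 2.862]
contact_force: [-4.6, 0.6, 1.8]
grip_width: 49.1
```

>>> {"fn": "servo_tool", "kwargs": {"angular": [[0,0,0],[0,0,0],[0,0,0],[0,0,0],[0,0,0]], "slide": [[-0.2,0.1,0],[-0.2,0.1,0],[-0.2,0.1,0],[-0.2,0.1,0],[-0.2,0.1,0]], "grip": [0.1,0.2,0.4,0.6,0.6]}}

```text
time: 18.42
tool_pos: [523.6, -174.3, 56.8]
tcp_rot: [-3.142, 0.001, 2.862]
contact_force: [0.2, 0.1, 0.2]
grip_width: 70.1
```

```bash
python3 - <<'E'
from st import *
o=bot.get_obs(); print(o["time"],o["tool_pos"],o["tcp_rot"],o["contact_force"],o["moment"],o["grip_width"],stf(o["tool_pos"]))
c=cap("side"); save(c,"side7"); c2=cap("scene"); save(c2,"scene7")
cv2.imwrite('pics/s7c.png',np.hstack([cv2.resize(c["img"][290:410,320:440],(400,400),interpolation=2),cv2.resize(c2["img"][190:290,140:240],(400,400),interpolation=2)]))
E
```

```text
18.4167 [ 523.58921573 -174.2508657    56.81764783] [-3.14158994e+00  1.00785158e-03  2.86236338e+00] [0.19587358 0.06589802 0.20505657] [ 0.13663922 -0.00781593  0.03304528] 70.06729638925336 [-46.74020429   0.10920553]
```

View pics/s7c.png

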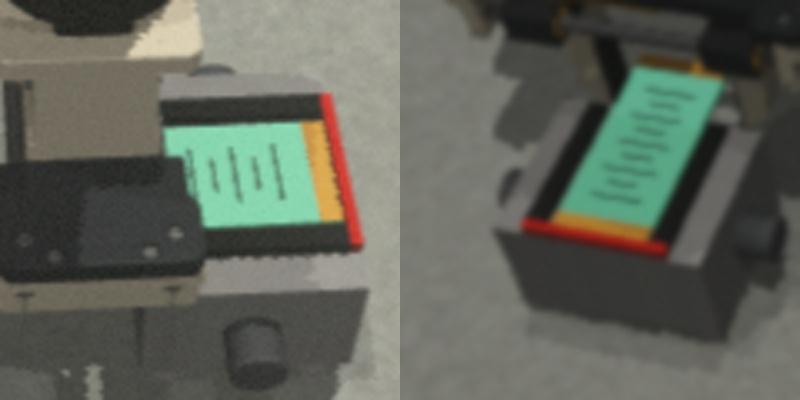

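The plate is released and lies flat with its brass end at the stop. I open fully, lift clear, and inspect with the wrist camera.

>>> {"fn": "servo_tool", "kwargs": {"angular": [[0,0,0],[0,0,0],[0,0,0],[0,0,0],[0,0,0],[0,0,0],[0,0,0],[0,0,0],[0,0,0],[0,0,0]], "slide": [[0,0,0],[0,0,0],[0,0,0],[0,0,0],[0,0,10],[0,0,30],[0,0,60],[0,0,95],[0,0,130],[0,0,140]], "grip": [0.9,0.9,0.9,0.9,0.9,0.9,0.9,0.9,0.9,0.9]}}

```text
time: 19.35
tool_pos: [525.2, -175.0, 203.2]
tcp_rot: [-3.14, 0.009, 2.862]
contact_force: [0.2, -0.3, 0.8]
grip_width: 87.2
```

>>> {"fn": "servo_tool", "kwargs": {"angular": [[0,0,0],[0,0,0],[0,0,0],[0,0,0],[0,0,0],[0,0,0],[0,0,0],[0,0,0]], "slide": [[20,-5,0],[50,-14,0],[80,-22,0],[110,-30,0],[130,-36,0],[136,-38,0],[136,-38,0],[136,-38,0]], "grip": [0.9,0.9,0.9,0.9,0.9,0.9,0.9,0.9]}}

```text
time: 20.02
tool_pos: [658.3, -211.8, 196.4]
tcp_rot: [3.141, -0.001, 2.862]
contact_force: [-0.1, -0.9, -0.3]
grip_width: 87.2
```

```bash
python3 - <<'E'
from st import *
o=bot.get_obs(); print(o["time"],o["tool_pos"],o["contact_force"])
c=cap("wrist"); save(c,"wrist9"); fit(c,77.5,(240,390),(30,230))
h=cv2.cvtColor(c["img"],cv2.COLOR_BGR2HSV);m=(cv2.inRange(h,(0,120,60),(7,255,255))>0); m[250:]=0
k=max(cv2.findContours(m.astype(np.uint8),0,1)[0],key=cv2.contourArea).reshape(-1,2); q=stf(np.array([onplane(c,u,v,80.5) for u,v in k])).astype(np.float32); print("red",cv2.minAreaRect(q),q[:,0].min())
P=cloud(c); 
for v in (70,90,120,150,180): print(v,np.median(P[v-2:v+3,290:340,2]))
E
```

```text
20.0167 [ 658.30468955 -211.80887112  196.39293162] [-0.13635572 -0.93511967 -0.25438924]
rect ((0.22597885131835938, -0.13535499572753906), (119.53573608398438, 50.27251434326172), 0.2791856825351715) x -59.564266 59.875416
-20 -25.122072 24.581678
0 -24.92182 24.566006
20 -24.672726 25.075207
40 -25.075483 24.760775
red ((62.67251205444336, -0.18656539916992188), (74.79597473144531, 4.9049553871154785), 89.9852294921875) 60.211388
70 76.54365845908404
90 76.58840235045946
120 76.70104434213525
150 76.62405683303902
180 76.69133383301616
```

View pics/wrist9.png

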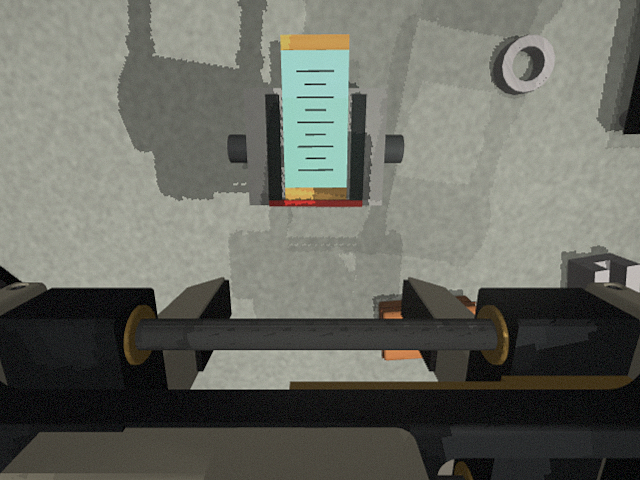

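The plate is flat at z≈76.6 along its length. It is centred within 0.2 mm, its yaw error is 0.3°, and its far end is at 59.9 against the stop face at 60.2, which is within pixel error.

```bash
python3 - <<'E'
from h import *
c=cap("scene"); a=load("scene0")["img"].astype(int); d=np.abs(a-c["img"]).sum(2)
for n,(u,v,w) in dict(ring=(300,241,14),loupe=(273,173,12),vb=(329,337,16),case=(225,345,30)).items(): print(n,(d[v-w:v+w,u-w:u+w]>90).mean())
bot.close_job()
E
```

```text
ring 0.11096938775510204
loupe 0.3055555555555556
vb 0.0
case 0.0
the job is handed in; nothing more can be done
```

```bash
python3 - <<'E'
from h import *
for n in ("scene0","scene6","scene7"):
    c=load(n); P=cloud(c)
    for nm,(u,v,w),lo,hi in(("ring",(300,241,22),8,22),("loupe",(273,173,20),25,45)):
        q=P[v-w:v+w,u-w:u+w].reshape(-1,3); q=q[(q[:,2]>lo)&(q[:,2]<hi)]; print(n,nm,len(q),q.mean(0).round(1) if len(q) else "")
E
```

```text
scene0 ring 283 [572.6  10.3  16.6]
scene0 loupe 193 [362.9 -48.3  39.1]
scene6 ring 286 [572.5  10.4  16.4]
scene6 loupe 194 [362.7 -47.9  39.3]
scene7 ring 285 [572.7  10.4  16.5]
scene7 loupe 193 [362.7 -47.8  39.4]
```

The plate lies flat on the projector stage between the rails, with its far end at the red stop, and the job is handed in at about 20 s of the 72 s allowed.

- **Slide and lift:** I slid the plate out of the pocket until it overhung 35 mm, then gripped the overhanging end across its width and lifted it off. My first light press (about 5 N) slipped about 9 mm without moving the plate. I pressed a little harder; the highest reading I took was 13 N.
- **Placing:** I lowered it between the rails at up to about 4 N and slid it forward until it touched the stop. That reached about 7 N in each direction. I eased the force off and let go.
- **Last wrist-camera check:** The plate is level, within 0.2 mm of centre and 0.3° of straight. Its far end measured 59.9 mm against the stop face at 60.2 mm, which is less than a pixel. The stop also gave a clear contact force before I let go.
- **Other objects:** A picture comparison showed no change at the V-block or gauge case, but it did show changes at the loupe and ring gauge. I put these down to shadow or the arm's position. Depth measurements from pictures up to just after release put both within about 0.5 mm of where they started. I ran that depth check after handing in, and did not repeat it after the final retreat.

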